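# Put the reagent jars back in their colour-coded seats

### The arm

A 6-joint arm with a two-finger parallel gripper is mounted at the origin on a cart in front of the work surface, level with it; the furniture and walls round the work are solid. World frame = base frame: x ahead of the robot, y to its left, z up, the work surface at z = 0. Lengths are in mm, angles in rad, forces in N, time in s.
With the tool pointing down it reaches from about 300 to 775 mm from the base axis. Payload 14.6 kg.
Tool frame: the origin (TCP) lies midway between the tips of the shut fingers; the grasp point (between the pads) lies 19 mm behind it (manip.hold_point_z is the distance from the TCP to the grasp point, in mm); z points along the fingers, y is the direction in which the jaws open and shut (so a half turn about z gives the same grasp; the last joint's range is limited). The gripper opens to 94 mm and grips with 3 to 60 N. Pads are 16 mm wide; open, the fingers measure 119 mm over their backs; the gripper's body (75 mm by 177 mm) begins 78 mm behind the grasp point.
Start: joints at [-1.368, 0.3, 1.521, -0, 1.321, -0.067], TCP at [146.59, -530.095, 205.446] pointing down, gripper open.
Joint ranges: [-3.03, 3.03], [-0.79, 2.21], [0.23, 2.52], [-1.04, 4.18], [0, 3.07], [-2.55, 2.55]. Speed limits (rad/s): [2.22, 2.22, 2.57, 3.14, 3.14, 3.14].

### API

Orientations are given as [roll, pitch, yaw] about the fixed x, y, z axes, in that order (R = Rz(yaw) Ry(pitch) Rx(roll)).
In Python, from cell import manip gives the robot as it stands.
- The arm moves only by the shell command python3 -m crank 'ROWS' [OPENING] [FORCE]. ROWS is JSON, a list of rows, each an object with "offset": the shift along the world's x, y, z in m, a list of three; "spin": the turn about the world's z in degrees. In form: [{"offset": [dx, dy, dz], "spin": spin}, ...]. A call has exactly 8 rows; each row is the pose to reach, as a shift and turn from the pose measured when the call began; what a row does not reach only later rows make up. A row lasts 1/12 s, in which the tool goes at most 41.7 mm and 7.16 degrees, less where a joint would pass 70% of its speed; a pose out of reach is approached as far as the arm can. A call with a gripper value outside its range is refused whole. OPENING is the opening, from 0 (shut) to 1 (fully open), set as the call begins (- or left out, the last holds). The fingers move at their own pace and stop on an object; FORCE is the grip in N (left out, the last holds). Time passes only in rows, so rows that repeat a pose let the fingers close, or fill a call up. It gives the time, the measured TCP pose, the force and the opening at its end, in the units of the state.
- manip.read_state(): the state, without advancing time (a new reading comes with each control period).
- manip.camera(name): name is "side" or "top"; returns a dict with "pixels" (384x512x3 uint8, red, green, blue), "fx", "fy", "cx", "cy" (pixels), "extrinsics" (4x4, takes a point from world to camera coordinates). Camera axes: x right, y down, z forward; pixel columns grow to the right and rows downward; lengths in mm; the calibration is good to about 2 mm. A picture is of the moment at which its call begins. There is no depth.
- manip.sign_off(): hands the job in, once; it reports no verdict.
Trained networks look in a picture, given as the dict that the camera call returned (one of the last four; its "shot" number tells which), for a name from the list of things; names that differ only in an ending like _2 or _b are one class to them, and where a whole thing is asked for, a point or a joint stands for the part that bears it (a point fixed in the world has none). Each returns a list of dicts, best first, with "conf" (0 to 1); they miss things now and then, are a little off and sometimes report something else, mostly with a low value. They report only what shows in the picture. A call takes as long as a camera call. They do not tell look-alikes from the thing itself.
- manip.search_frame(picture, name): "location" ([x, y, z] in mm, in world coordinates, good to about 4 mm: the middle of the surface that is visible of it).
- manip.masks_of(picture, name): "mask" (384x512 bool, what is visible of it).
The state is a dict: "clock": time; "joints": joint angles; "qd": joint speeds; "effort": joint torques, N m; "eef_pos": TCP position; "eef_rot": TCP orientation; "wrist_force": force on the tool from outside, world axes, zero at the start; "moment": the same for the moment, N m; "finger_gap": finger opening in mm.
Only numpy, scipy, OpenCV 4.12 (cv2) and the standard library are available. Lean on these libraries where they do the work, as an engineer would, in place of code of your own. Each camera call takes 0.05 s, during which the arm holds its last target. There are 200 camera calls.

### The job

All four reagent jars on the grey carrier have been put back in the wrong seats: move each jar into the seat of the same colour as its lid, standing upright on the seat's floor. Each seat holds one jar, so use the empty green seat as the waiting place on the way and leave it empty again; do not tip a jar or put one down on the bare worktop.

Things in the scene. Friction and masses are not known exactly. Their poses are not given: they have to be found in the camera images.
- jar_red_mid (a point): Closed round jar, white body, RED screw lid, loose. 56 mm diameter, 76 mm tall (lid = top 20 mm, as wide as the body), about 0.12 kg. The point is the centre of the jar, on its axis, 38 mm above its underside; its z axis points up the jar. Stands with its underside 14 mm above the worktop when in a seat.
- jar_blue_mid (a point): Closed round jar, brown body, BLUE screw lid, loose. 56 mm diameter, 73 mm tall. The point is the centre of the jar, 36.5 mm above its underside; z up the jar.
- jar_white_mid (a point): Closed round jar, white body, WHITE screw lid, loose. 56 mm diameter, 76 mm tall. The point is the centre of the jar, 38 mm above its underside; z up the jar.
- jar_black_mid (a point): Closed round jar, white body, BLACK screw lid, loose. 52 mm diameter, 92 mm tall. The point is the centre of the jar, 46 mm above its underside; z up the jar.
- seat_red: RED plastic seat: a round open cup fixed on the grey carrier tray. Origin at the centre of its underside, which is 8 mm above the worktop, z up. 83 mm wide over its flared rim, rim 32 mm above the origin, inner floor 6 mm above the origin, bore 62 mm across, widening to 74 mm in the top 7 mm. Place of the red-lidded jar; at the start another jar stands in it.
- seat_blue: BLUE plastic seat: a round open cup fixed on the grey carrier tray. Origin at the centre of its underside, which is 8 mm above the worktop, z up. 83 mm wide over its flared rim, rim 32 mm above the origin, inner floor 6 mm above the origin, bore 62 mm across, widening to 74 mm in the top 7 mm. Place of the blue-lidded jar; at the start another jar stands in it.
- seat_white: WHITE plastic seat: a round open cup fixed on the grey carrier tray. Origin at the centre of its underside, which is 8 mm above the worktop, z up. 83 mm wide over its flared rim, rim 32 mm above the origin, inner floor 6 mm above the origin, bore 62 mm across, widening to 74 mm in the top 7 mm. Place of the white-lidded jar; at the start another jar stands in it.
- seat_black: BLACK plastic seat: a round open cup fixed on the grey carrier tray. Origin at the centre of its underside, which is 8 mm above the worktop, z up. 83 mm wide over its flared rim, rim 32 mm above the origin, inner floor 6 mm above the origin, bore 62 mm across, widening to 74 mm in the top 7 mm. Place of the black-lidded jar; at the start another jar stands in it.
- seat_green: GREEN plastic seat: a round open cup fixed on the grey carrier tray. Origin at the centre of its underside, which is 8 mm above the worktop, z up. 83 mm wide over its flared rim, rim 32 mm above the origin, inner floor 6 mm above the origin, bore 62 mm across, widening to 74 mm in the top 7 mm. Spare: empty at the start, a jar may wait in it, no jar belongs to it.
- carrier: Grey tray, 172 (x) x 280 (y) mm, fixed. Origin: centre of its underside; x away from the robot, z up. Seat spots in mm (x, y): (-42, 98), (-42, 0), (-42, -98), (42, 49), (42, -49), colours shuffled; fingers have most room closing along its x. At (58, 118) and (58, -118) stand dropper bottles, 28 mm wide, tops 107 mm above the worktop. A tall microscope is 10-70 mm off its +y end.
Mind the look-alikes: they are no part of the job. Leave any yellow look-alike of the part that bears jar_black_mid alone.

How it is judged (in metres and radians):
On the way:
1. one of the jars stands, let go, in the green seat (((horizontal distance between jar_red_mid and seat_green below 0.01 m and z of jar_red_mid in the frame of seat_green below 0.048 m and contact force between jar_red and the fingers below 0.1 N) or (horizontal distance between jar_blue_mid and seat_green below 0.01 m and z of jar_blue_mid in the frame of seat_green below 0.0465 m and contact force between jar_blue and the fingers below 0.1 N) or (horizontal distance between jar_white_mid and seat_green below 0.01 m and z of jar_white_mid in the frame of seat_green below 0.048 m and contact force between jar_white and the fingers below 0.1 N) or (horizontal distance between jar_black_mid and seat_green below 0.01 m and z of jar_black_mid in the frame of seat_green below 0.056 m and contact force between jar_black and the fingers below 0.1 N))), for 0.2 s.
At the end, for the whole second after the job is handed in: Every jar stands in the seat of its lid's colour: axis within 10 mm of the seat's axis, underside within 4 mm of the seat's floor, upright within 0.1 rad, at rest and released; the green seat is therefore empty (horizontal distance between jar_red_mid and seat_red below 0.01 m and z of jar_red_mid in the frame of seat_red between 0.04 and 0.048 m and angle between each of jar_red_mid, jar_blue_mid, jar_white_mid, jar_black_mid's own z axis and vertical below 0.1 rad and linear speed of each of jar_red, jar_blue, jar_white, jar_black below 0.02 m/s and contact force between each of jar_red, jar_blue, jar_white, jar_black and the fingers below 0.1 N and horizontal distance between jar_blue_mid and seat_blue below 0.01 m and z of jar_blue_mid in the frame of seat_blue between 0.0385 and 0.0465 m and horizontal distance between jar_white_mid and seat_white below 0.01 m and z of jar_white_mid in the frame of seat_white between 0.04 and 0.048 m and horizontal distance between jar_black_mid and seat_black below 0.01 m and z of jar_black_mid in the frame of seat_black between 0.048 and 0.056 m); the robot touches nothing.
It fails at once if the red-lidded jar stands or lies on the bare worktop, or is tipped over (more than 40 degrees) (height (world z) of jar_red_mid below 0.044 m or angle between jar_red_mid's own z axis and vertical above 0.7 rad).
It fails at once if the blue-lidded jar stands or lies on the bare worktop, or is tipped over (more than 40 degrees) (height (world z) of jar_blue_mid below 0.0425 m or angle between jar_blue_mid's own z axis and vertical above 0.7 rad).
It fails at once if the white-lidded jar stands or lies on the bare worktop, or is tipped over (more than 40 degrees) (height (world z) of jar_white_mid below 0.044 m or angle between jar_white_mid's own z axis and vertical above 0.7 rad).
It fails at once if the black-lidded jar stands or lies on the bare worktop, or is tipped over (more than 40 degrees) (height (world z) of jar_black_mid below 0.052 m or angle between jar_black_mid's own z axis and vertical above 0.7 rad).
It also fails if it takes over 120 s, if anything falls off the work surface, if the arm or the gripper's body presses on something with over 40 N, if the wrist force passes 120 N, or if a joint passes its speed limit or range.

## Working session

There is one attempt and no reset: what is moved stays moved. The work goes in short steps, Python scripts to look and compute and a shell command to move; the robot and the scene stay as the last step left them, time stands still between calls to the robot, and variables do not carry over. Pictures are saved under pics/ and viewed, about 12 in all and at most 16, crops included, and the job is handed in when it is done.

```bash
mkdir -p pics
cat > h.py <<'E'
from cell import manip
import numpy as np, cv2
def save(n,p): cv2.imwrite(f'pics/{n}.png',p['pixels'][:,:,::-1])
def proj(p,X):
    c=p['extrinsics']@np.append(X,1.); return np.array([p['fx']*c[0]/c[2]+p['cx'],p['fy']*c[1]/c[2]+p['cy']])
def ray(p,u,v,z):
    E=np.array(p['extrinsics']);R=E[:3,:3];o=-R.T@E[:3,3];d=R.T@np.array([(u-p['cx'])/p['fx'],(v-p['cy'])/p['fy'],1]);return o+d*(z-o[2])/d[2]
NAMES=['jar_red_mid','jar_blue_mid','jar_white_mid','jar_black_mid','seat_red','seat_blue','seat_white','seat_black','seat_green','carrier']
E
python3 - <<'E'
from h import *
for c in('top','side'):
    p=manip.camera(c);save(c+'0',p)
    E=np.array(p['extrinsics']);print(c,-E[:3,:3].T@E[:3,3])
    for n in NAMES:
        print(n,[(np.round(d['location']).tolist(),round(d['conf'],2),np.round(proj(p,d['location'])).tolist()) for d in manip.search_frame(p,n)][:4])
print(manip.read_state())
E
```

```text
top [ 366.1465882  -332.45113381  919.30787518]
jar_red_mid [([459.0, -417.0, 93.0], 0.75, [295.0, 220.0])]
jar_blue_mid [([448.0, -321.0, 88.0], 0.57, [255.0, 225.0])]
jar_white_mid [([521.0, -269.0, 91.0], 0.71, [234.0, 194.0])]
jar_black_mid [([657.0, -476.0, 92.0], 0.88, [318.0, 142.0]), ([437.0, -232.0, 106.0], 0.6, [217.0, 228.0])]
seat_red [([516.0, -276.0, 36.0], 0.8, [238.0, 200.0])]
seat_blue [([426.0, -242.0, 38.0], 0.78, [224.0, 235.0])]
seat_white [([443.0, -327.0, 38.0], 0.79, [257.0, 229.0])]
seat_black [([453.0, -412.0, 37.0], 0.58, [291.0, 225.0])]
seat_green [([541.0, -359.0, 14.0], 0.88, [270.0, 193.0])]
carrier [([492.0, -316.0, 11.0], 0.63, [254.0, 211.0])]
side [  493.96889535 -1067.11892225   470.07782449]
jar_red_mid [([464.0, -444.0, 72.0], 0.64, [206.0, 232.0])]
jar_blue_mid [([446.0, -344.0, 79.0], 0.65, [198.0, 199.0])]
jar_white_mid [([522.0, -292.0, 71.0], 0.74, [238.0, 189.0])]
jar_black_mid [([665.0, -495.0, 62.0], 0.97, [332.0, 250.0]), ([430.0, -246.0, 86.0], 0.56, [192.0, 174.0]), ([443.0, -344.0, 81.0], 0.55, [196.0, 198.0]), ([460.0, -451.0, 30.0]
[... 420 characters left out ...]
[508.0, -286.0, 31.0], 0.46, [231.0, 206.0])]
{'clock': 1.1, 'joints': array([-1.36760161e+00,  2.99879202e-01,  1.52100395e+00, -1.92812448e-05,
        1.32069089e+00, -6.66075355e-02]), 'qd': array([-0.00096694, -0.00113687, -0.00013104, -0.00020938,  0.00093287,
       -0.00070064]), 'effort': array([ 2.31456297e-04, -5.31663108e+01, -3.52915263e+01,  7.08785187e-02,
        2.12762633e-02, -9.01359755e-06]), 'eef_pos': array([ 146.58394042, -530.09739842,  205.45532331]), 'eef_rot': array([3.14157532e+00, 1.98790640e-05, 2.69807023e-01]), 'wrist_force': array([ 0.09442516, -1.09538877, -0.0110732 ]), 'moment': array([0.00688946, 0.04001753, 0.04611791]), 'finger_gap': 94.23962254750654}
```

View pics/top0.png

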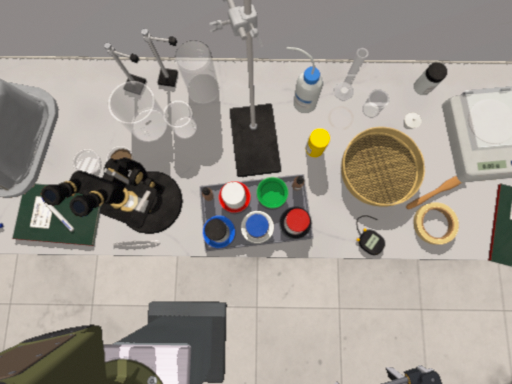

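View pics/side0.png

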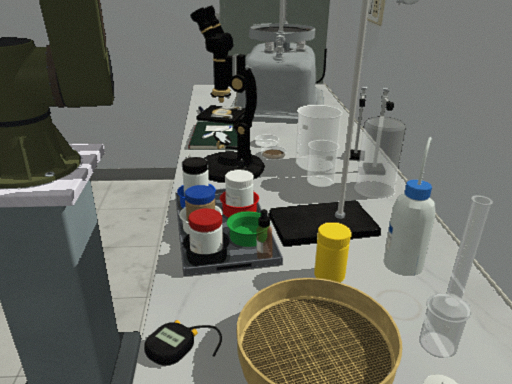

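The top view shows the whole layout. Blue seat (219,231) holds the black lid, white seat (257,228) the blue lid, black seat (295,222) the red lid and red seat (235,196) the white lid. Green (271,193) is empty. The yellow look-alike is at (318,142). The side view agrees. Next I fit the carrier pose.

```bash
cat >> h.py <<'E'
from scipy.optimize import least_squares
SP={'seat_blue':(-42,98),'seat_white':(-42,0),'seat_black':(-42,-98),'seat_red':(42,49),'seat_green':(42,-49)}
def fitcarrier(p):
    pts={}
    for n in SP:
        m=manip.masks_of(p,n)
        if not m: continue
        c=max(cv2.findContours(m[0]['mask'].astype(np.uint8),0,1)[0],key=len)
        h=c[:,0,:]
        pts[n]=np.array([ray(p,u,v,40)[:2] for u,v in h])
    def T(q,n):
        a=q[2];return q[:2]+np.array([[np.cos(a),-np.sin(a)],[np.sin(a),np.cos(a)]])@SP[n]
    f=lambda q:np.concatenate([np.hypot(*(P-T(q,n)).T)-41.5 for n,P in pts.items()])
    r=least_squares(f,[485,-320,0.1],loss='cauchy',f_scale=1.5)
    return r.x,{n:np.round(T(r.x,n),1).tolist() for n in SP},{n:round(float(np.median(abs(np.hypot(*(P-T(r.x,n)).T)-41.5))),1) for n,P in pts.items()}
E
python3 - <<'E'
from h import *
for c in('top','side'):
    p=manip.camera(c)
    x,s,r=fitcarrier(p);print(c,x,s,r)
    im=p['pixels'][:,:,::-1].copy()
    for n,q in s.items():
        for t in np.arange(0,6.28,.1):
            u=proj(p,[q[0]+41.5*np.cos(t),q[1]+41.5*np.sin(t),40]);cv2.circle(im,tuple(int(k) for k in np.round(u)),0,(255,0,255),-1)
    a=im[160:270,160:340];cv2.imwrite(f'pics/fit_{c}.png',cv2.resize(a,None,fx=4,fy=4))
p=manip.camera('top');print(ray(p,253,127,10))
E
```

```text
top [ 4.91645034e+02 -3.19553882e+02  1.29337726e-01] {'seat_blue': [437.4, -227.8], 'seat_white': [450.0, -325.0], 'seat_black': [462.6, -422.2], 'seat_red': [527.0, -265.5], 'seat_green': [539.6, -362.7]} {'seat_blue': 3.7, 'seat_white': 1.9, 'seat_black': 3.5, 'seat_red': 2.3}
side [ 4.91598207e+02 -3.24769361e+02  1.18694399e-01] {'seat_blue': [438.3, -232.4], 'seat_white': [449.9, -329.7], 'seat_black': [461.5, -427.1], 'seat_red': [527.5, -271.1], 'seat_green': [539.1, -368.5]} {'seat_blue': 6.4, 'seat_white': 5.9, 'seat_black': 7.6, 'seat_red': 8.3, 'seat_green': 8.0}
[ 726.34449878 -310.35582473   10.        ]
```

View pics/fit_top.png

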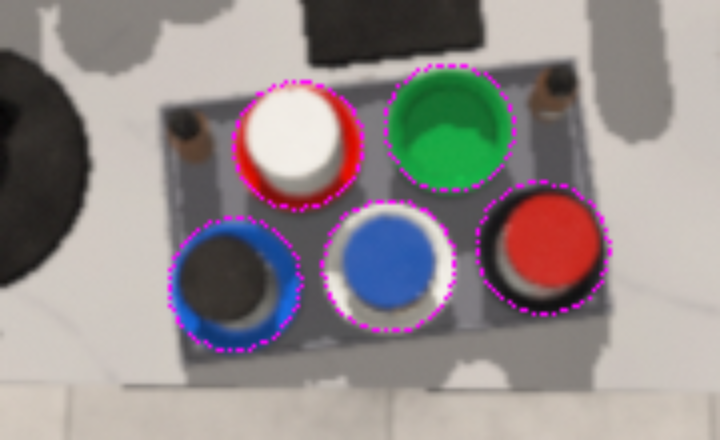

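The top fit lies on all five rims; the side fit agrees in x and differs 5 mm in y, so I shift the top fit by −1 mm in y. Working seat centres:

| Seat | x (mm) | y (mm) |
|---|---|---|
| blue | 437.5 | −229 |
| white | 450 | −326 |
| black | 462.5 | −423 |
| red | 527 | −266.5 |
| green | 539.5 | −363.5 |

Tool yaw target is 97.3°.

The first move goes above the black-lidded jar.

```bash
python3 -m crank '[{"offset":[0.02,0.02,0],"spin":6},{"offset":[0.045,0.045,0],"spin":12},{"offset":[0.07,0.07,0],"spin":19},{"offset":[0.095,0.095,0],"spin":26},{"offset":[0.12,0.12,0],"spin":33},{"offset":[0.145,0.15,0],"spin":40},{"offset":[0.17,0.175,0],"spin":47},{"offset":[0.19,0.195,0],"spin":54}]' 1 25
```

```text
clock: 2.42
eef_pos: [337.9, -333.2, 205.7]
eef_rot: [3.141, 0.0, 1.219]
wrist_force: [0.5, -0.3, 0.3]
finger_gap: 94.0
```

```bash
python3 -m crank '[{"offset":[0.02,0.02,0],"spin":6},{"offset":[0.04,0.045,0],"spin":12},{"offset":[0.065,0.07,0],"spin":18},{"offset":[0.085,0.09,0],"spin":24},{"offset":[0.0995,0.104,0],"spin":27.5},{"offset":[0.0995,0.104,0],"spin":27.5},{"offset":[0.0995,0.104,0],"spin":27.5},{"offset":[0.0995,0.104,0],"spin":27.5}]'
python3 - <<'E'
from h import *
for c in('top','side'):
    p=manip.camera(c);save(c+'1',p)
    cv2.imwrite(f'pics/{c}1c.png',cv2.resize(p['pixels'][60:300,60:380,::-1],None,fx=2,fy=2))
E
```

```text
clock: 3.08
eef_pos: [437.0, -229.6, 205.7]
eef_rot: [3.141, 0.0, 1.697]
wrist_force: [0.2, -0.2, -0.0]
finger_gap: 94.0
```

View pics/side1c.png

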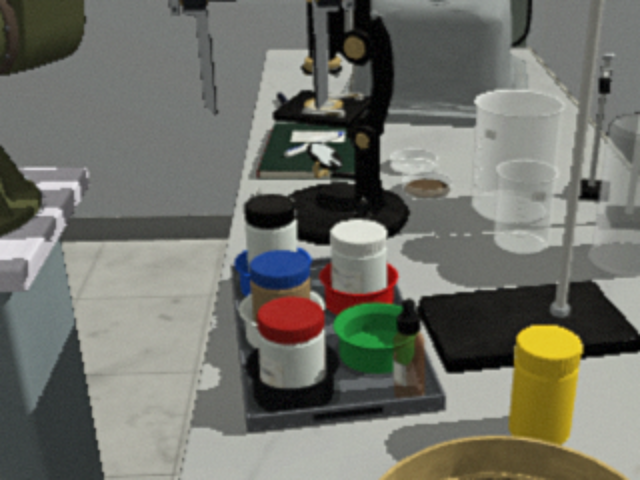

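The side view shows the fingertips straddling the black jar: tips at crop x 212 and 322 (midpoint 267), lid at 270. I go down to TCP z 55.

```bash
python3 -m crank '[{"offset":[0,0,-0.03],"spin":0},{"offset":[0,0,-0.06],"spin":0},{"offset":[0,0,-0.085],"spin":0},{"offset":[0,0,-0.11],"spin":0},{"offset":[0,0,-0.13],"spin":0},{"offset":[0,0,-0.143],"spin":0},{"offset":[0,0,-0.15],"spin":0},{"offset":[0,0,-0.15],"spin":0}]'; python3 -m crank '[{"offset":[0,0,0],"spin":0},{"offset":[0,0,0],"spin":0},{"offset":[0,0,0],"spin":0},{"offset":[0,0,0],"spin":0},{"offset":[0,0,0],"spin":0},{"offset":[0,0,0],"spin":0},{"offset":[0,0,0],"spin":0},{"offset":[0,0,0],"spin":0}]' 0.4 20
```

```text
clock: 3.85
eef_pos: [435.9, -230.2, 54.7]
eef_rot: [-3.14, -0.001, 1.695]
wrist_force: [-1.3, -0.2, 0.3]
finger_gap: 94.0
clock: 4.52
eef_pos: [435.9, -230.1, 54.8]
eef_rot: [-3.14, -0.001, 1.695]
wrist_force: [-1.3, 0.3, 1.0]
finger_gap: 51.4
```

Gripped: the gap is 51.4 mm for a 52 mm jar. I lift 115 mm.

```bash
python3 -m crank '[{"offset":[0,0,0.01],"spin":0},{"offset":[0,0,0.025],"spin":0},{"offset":[0,0,0.045],"spin":0},{"offset":[0,0,0.065],"spin":0},{"offset":[0,0,0.085],"spin":0},{"offset":[0,0,0.105],"spin":0},{"offset":[0,0,0.115],"spin":0},{"offset":[0,0,0.115],"spin":0}]' 0.2 25
```

```text
clock: 5.18
eef_pos: [436.7, -230.6, 172.1]
eef_rot: [3.14, 0.001, 1.696]
wrist_force: [0.7, -1.1, -1.3]
finger_gap: 50.9
```

```bash
python3 -m crank '[{"offset":[0.01,-0.012,0],"spin":0},{"offset":[0.028,-0.036,0],"spin":0},{"offset":[0.047,-0.061,0],"spin":0},{"offset":[0.066,-0.086,0],"spin":0},{"offset":[0.085,-0.11,0],"spin":0},{"offset":[0.098,-0.126,0],"spin":0},{"offset":[0.103,-0.133,0],"spin":0},{"offset":[0.103,-0.133,0],"spin":0}]'
python3 - <<'E'
from h import *
for c in('top','side'):
    p=manip.camera(c)
    cv2.imwrite(f'pics/{c}2c.png',cv2.resize(p['pixels'][60:300,60:380,::-1],None,fx=2,fy=2))
print(manip.read_state()['eef_pos'])
E
```

```text
clock: 5.85
eef_pos: [539.7, -364.5, 169.7]
eef_rot: [-3.141, -0.0, 1.695]
wrist_force: [0.7, 1.7, -1.5]
finger_gap: 51.0
[ 539.17057073 -363.08521986  170.69141984]
```

View pics/side2c.png

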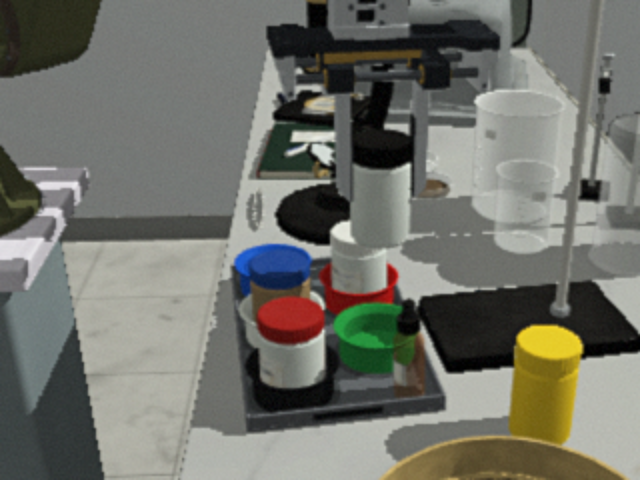

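The side view shows the black jar held upright above green: jar axis at crop x 380, seat at 374. I lower it to just above the rim and check from there.

```bash
python3 -m crank '[{"offset":[0,0,-0.015],"spin":0},{"offset":[0,0,-0.03],"spin":0},{"offset":[0,0,-0.045],"spin":0},{"offset":[0,0,-0.06],"spin":0},{"offset":[0,0,-0.07],"spin":0},{"offset":[0,0,-0.075],"spin":0},{"offset":[0,0,-0.075],"spin":0},{"offset":[0,0,-0.075],"spin":0}]'
python3 - <<'E'
from h import *
for c in('top','side'):
    p=manip.camera(c);S=manip.read_state()['eef_pos']
    im=p['pixels'][:,:,::-1].copy()
    for (x,y,z,r,col) in ((539.5,-363.5,40,41.5,(255,0,255)),(S[0],S[1],S[2]-41,26,(0,255,255)),(S[0],S[1],S[2]+51,26,(0,255,255))):
        for t in np.arange(0,6.28,.1):
            u=proj(p,[x+r*np.cos(t),y+r*np.sin(t),z]);cv2.circle(im,tuple(int(k) for k in np.round(u)),0,col,-1)
    cv2.imwrite(f'pics/{c}3c.png',cv2.resize(im[140:260,180:310],None,fx=4,fy=4))
a=[cv2.imread(f'pics/{c}3c.png')[:,:390] if c=='side' else cv2.imread(f'pics/{c}3c.png')[:,120:] for c in('side','top')]
cv2.imwrite('pics/both3.png',np.hstack(a))
print(S)
E
```

```text
clock: 6.62
eef_pos: [539.3, -363.0, 96.3]
eef_rot: [3.141, 0.0, 1.695]
wrist_force: [-0.4, -0.1, -0.5]
finger_gap: 51.2
[ 539.50459933 -363.26184309   96.76433255]
```

View pics/both3.png

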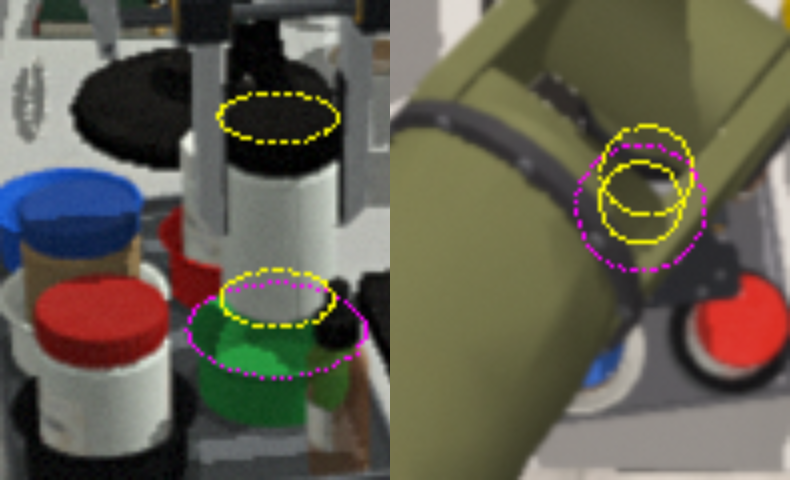

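The overlay shows the jar outline where predicted (x 220–338) and the seat ring matching. I lower it the remaining 41 mm.

```bash
python3 -m crank '[{"offset":[0,0,-0.008],"spin":0},{"offset":[0,0,-0.016],"spin":0},{"offset":[0,0,-0.022],"spin":0},{"offset":[0,0,-0.028],"spin":0},{"offset":[0,0,-0.033],"spin":0},{"offset":[0,0,-0.037],"spin":0},{"offset":[0,0,-0.04],"spin":0},{"offset":[0,0,-0.041],"spin":0}]'
```

```text
clock: 7.38
eef_pos: [539.4, -363.2, 55.1]
eef_rot: [3.141, 0.0, 1.695]
wrist_force: [0.2, -0.2, -2.0]
finger_gap: 50.7
```

```bash
python3 -m crank '[{"offset":[0,0,-0.001],"spin":0},{"offset":[0,0,-0.001],"spin":0},{"offset":[0,0,-0.001],"spin":0},{"offset":[0,0,-0.001],"spin":0},{"offset":[0,0,-0.001],"spin":0},{"offset":[0,0,-0.001],"spin":0},{"offset":[0,0,-0.001],"spin":0},{"offset":[0,0,-0.001],"spin":0}]' 1; python3 -m crank '[{"offset":[0,0,0.01],"spin":0},{"offset":[0,0,0.03],"spin":0},{"offset":[0,0,0.055],"spin":0},{"offset":[0,0,0.08],"spin":0},{"offset":[0,0,0.1],"spin":0},{"offset":[-0.03,0.01,0.11],"spin":0},{"offset":[-0.06,0.025,0.11],"spin":0},{"offset":[-0.09,0.037,0.11],"spin":0}]';  python3 - <<'E'
from h import *
p=manip.camera('side')
print(manip.read_state()['eef_pos'])
cv2.imwrite('pics/s4.png',cv2.resize(p['pixels'][100:280,150:350,::-1],None,fx=3,fy=3))
E
```

```text
clock: 8.05
eef_pos: [539.4, -363.2, 54.2]
eef_rot: [3.141, 0.0, 1.695]
wrist_force: [-0.3, 1.0, -0.2]
finger_gap: 93.7
clock: 8.72
eef_pos: [448.4, -325.5, 165.3]
eef_rot: [3.139, 0.002, 1.696]
wrist_force: [0.2, -1.1, 0.5]
finger_gap: 93.8
[ 443.84008787 -323.34130346  164.24911728]
```

View pics/s4.png

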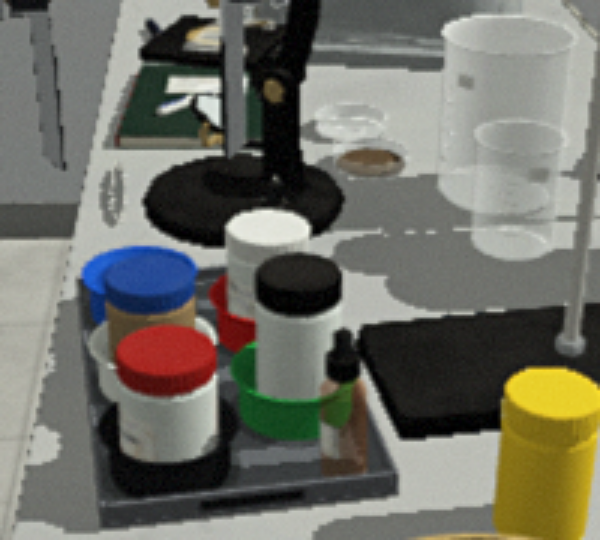

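The black jar stands upright in green (300,330). Next is the blue-lidded jar in the white seat.

```bash
python3 -m crank '[{"offset":[0.006,-0.0027,0],"spin":0},{"offset":[0.006,-0.0027,-0.01],"spin":0},{"offset":[0.006,-0.0027,-0.035],"spin":0},{"offset":[0.006,-0.0027,-0.06],"spin":0},{"offset":[0.006,-0.0027,-0.085],"spin":0},{"offset":[0.006,-0.0027,-0.103],"spin":0},{"offset":[0.006,-0.0027,-0.111],"spin":0},{"offset":[0.006,-0.0027,-0.111],"spin":0}]'; python3 -m crank '[{"offset":[0,0,0],"spin":0},{"offset":[0,0,0],"spin":0},{"offset":[0,0,0],"spin":0},{"offset":[0,0,0],"spin":0},{"offset":[0,0,0],"spin":0},{"offset":[0,0,0],"spin":0},{"offset":[0,0,0],"spin":0},{"offset":[0,0,0],"spin":0}]' 0.2 25
```

```text
clock: 9.43
eef_pos: [449.7, -325.7, 51.2]
eef_rot: [-3.138, -0.004, 1.696]
wrist_force: [-0.7, -0.3, 0.1]
finger_gap: 94.1
clock: 10.1
eef_pos: [449.8, -325.8, 51.5]
eef_rot: [-3.138, -0.003, 1.696]
wrist_force: [-2.2, 0.8, 2.7]
finger_gap: 54.7
```

```bash
python3 -m crank '[{"offset":[0,0,0.01],"spin":0},{"offset":[0,0,0.025],"spin":0},{"offset":[0,0,0.045],"spin":0},{"offset":[0,0,0.065],"spin":0},{"offset":[0,0,0.085],"spin":0},{"offset":[0,0,0.098],"spin":0},{"offset":[0,0,0.1],"spin":0},{"offset":[0,0,0.1],"spin":0}]'
```

```text
clock: 10.77
eef_pos: [449.9, -325.9, 152.2]
eef_rot: [-3.139, -0.002, 1.696]
wrist_force: [0.7, 1.1, -2.9]
finger_gap: 54.9
```

To blue seat (437.5, −229): dx −12.4, dy +97.

```bash
python3 -m crank '[{"offset":[-0.001,0.008,0],"spin":0},{"offset":[-0.003,0.025,0],"spin":0},{"offset":[-0.006,0.045,0],"spin":0},{"offset":[-0.008,0.065,0],"spin":0},{"offset":[-0.011,0.083,0],"spin":0},{"offset":[-0.0124,0.094,0],"spin":0},{"offset":[-0.0124,0.097,0],"spin":0},{"offset":[-0.0124,0.097,0],"spin":0}]'; python3 -m crank '[{"offset":[0,0,-0.01],"spin":0},{"offset":[0,0,-0.023],"spin":0},{"offset":[0,0,-0.036],"spin":0},{"offset":[0,0,-0.047],"spin":0},{"offset":[0,0,-0.055],"spin":0},{"offset":[0,0,-0.06],"spin":0},{"offset":[0,0,-0.06],"spin":0},{"offset":[0,0,-0.06],"spin":0}]'
python3 - <<'E'
from h import *
for c in('top','side'):
    p=manip.camera(c);S=manip.read_state()['eef_pos']
    im=p['pixels'][:,:,::-1].copy()
    cv2.imwrite(f'pics/{c}5.png',cv2.resize(im[130:270,150:280],None,fx=3,fy=3))
cv2.imwrite('pics/both5.png',np.hstack([cv2.imread('pics/top5.png'),cv2.imread('pics/side5.png')]))
print(S)
E
```

```text
clock: 11.43
eef_pos: [437.5, -228.4, 151.9]
eef_rot: [-3.139, -0.003, 1.697]
wrist_force: [0.6, 0.0, -1.5]
finger_gap: 54.3
clock: 12.1
eef_pos: [437.6, -228.6, 92.0]
eef_rot: [-3.139, -0.003, 1.696]
wrist_force: [0.4, -0.1, -1.4]
finger_gap: 54.4
[ 437.82113996 -228.6212521    92.48648279]
```

View pics/both5.png

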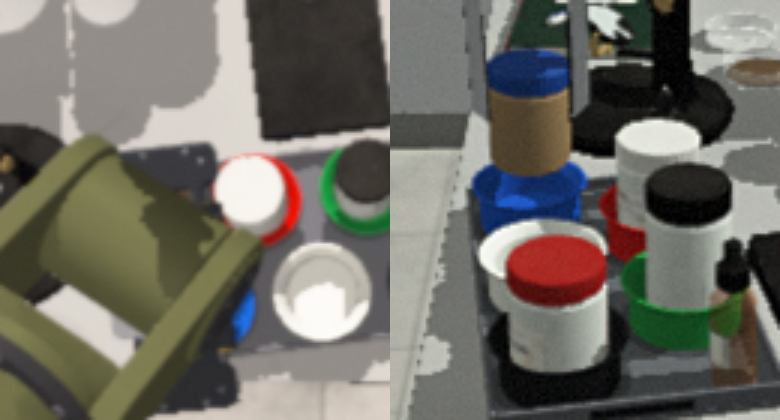

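The side view shows the brown jar (centre x 531) directly over the blue seat (530). I lower and release it.

```bash
python3 -m crank '[{"offset":[0,0,-0.008],"spin":0},{"offset":[0,0,-0.016],"spin":0},{"offset":[0,0,-0.022],"spin":0},{"offset":[0,0,-0.028],"spin":0},{"offset":[0,0,-0.033],"spin":0},{"offset":[0,0,-0.037],"spin":0},{"offset":[0,0,-0.04],"spin":0},{"offset":[0,0,-0.041],"spin":0}]'
```

```text
clock: 12.87
eef_pos: [437.8, -228.7, 51.3]
eef_rot: [-3.14, -0.002, 1.697]
wrist_force: [-4.9, -0.3, 7.4]
finger_gap: 54.5
```

```bash
python3 -m crank '[{"offset":[0,0,0],"spin":0},{"offset":[0,0,0],"spin":0},{"offset":[0,0,0],"spin":0},{"offset":[0,0,0],"spin":0},{"offset":[0,0,0],"spin":0},{"offset":[0,0,0],"spin":0},{"offset":[0,0,0],"spin":0},{"offset":[0,0,0],"spin":0}]' 1; python3 -m crank '[{"offset":[0,0,0.01],"spin":0},{"offset":[0,0,0.03],"spin":0},{"offset":[0,0,0.055],"spin":0},{"offset":[0,0,0.08],"spin":0},{"offset":[0,0,0.1],"spin":0},{"offset":[0.03,-0.013,0.11],"spin":0},{"offset":[0.06,-0.026,0.11],"spin":0},{"offset":[0.085,-0.036,0.11],"spin":0}]';  python3 - <<'E'
from h import *
print(manip.read_state()['eef_pos'],manip.camera('side')['fx'],manip.read_state()['eef_pos'])
E
```

```text
clock: 13.53
eef_pos: [437.8, -228.7, 51.3]
eef_rot: [-3.14, -0.002, 1.697]
wrist_force: [0.1, -0.3, -0.3]
finger_gap: 94.4
clock: 14.2
eef_pos: [524.5, -265.6, 163.4]
eef_rot: [3.141, -0.0, 1.696]
wrist_force: [-1.3, 0.7, -0.1]
finger_gap: 93.8
[ 524.52122821 -265.55915315  163.42149515] 442.5935099213586 [ 526.96969199 -266.40891119  162.17268021]
```

```bash
python3 -m crank '[{"offset":[0,0,-0.01],"spin":0},{"offset":[0,0,-0.03],"spin":0},{"offset":[0,0,-0.05],"spin":0},{"offset":[0,0,-0.07],"spin":0},{"offset":[0,0,-0.09],"spin":0},{"offset":[0,0,-0.103],"spin":0},{"offset":[0,0,-0.109],"spin":0},{"offset":[0,0,-0.109],"spin":0}]'; python3 -m crank '[{"offset":[0,0,0],"spin":0},{"offset":[0,0,0],"spin":0},{"offset":[0,0,0],"spin":0},{"offset":[0,0,0],"spin":0},{"offset":[0,0,0],"spin":0},{"offset":[0,0,0],"spin":0},{"offset":[0,0,0],"spin":0},{"offset":[0,0,0],"spin":0}]' 0.2 25
```

```text
clock: 14.92
eef_pos: [526.3, -266.1, 52.2]
eef_rot: [-3.14, -0.002, 1.696]
wrist_force: [-0.1, -0.4, 0.3]
finger_gap: 94.3
clock: 15.58
eef_pos: [526.3, -266.2, 52.5]
eef_rot: [-3.14, -0.002, 1.696]
wrist_force: [-2.9, -0.3, 3.3]
finger_gap: 54.7
```

```bash
python3 -m crank '[{"offset":[0,0,0.01],"spin":0},{"offset":[0,0,0.025],"spin":0},{"offset":[0,0,0.045],"spin":0},{"offset":[0,0,0.065],"spin":0},{"offset":[0,0,0.085],"spin":0},{"offset":[0,0,0.105],"spin":0},{"offset":[0,0,0.11],"spin":0},{"offset":[0,0,0.11],"spin":0}]'
```

```text
clock: 16.25
eef_pos: [526.8, -266.4, 164.0]
eef_rot: [3.141, 0.0, 1.696]
wrist_force: [0.3, -0.4, -1.9]
finger_gap: 54.8
```

To white seat (450, −326): dx −76.8, dy −59.6. The path clears every jar; then I lower to TCP 93.

```bash
python3 -m crank '[{"offset":[-0.006,-0.005,0],"spin":0},{"offset":[-0.02,-0.016,0],"spin":0},{"offset":[-0.036,-0.028,0],"spin":0},{"offset":[-0.052,-0.041,0],"spin":0},{"offset":[-0.066,-0.052,0],"spin":0},{"offset":[-0.0745,-0.058,0],"spin":0},{"offset":[-0.0768,-0.0596,0],"spin":0},{"offset":[-0.0768,-0.0596,0],"spin":0}]'; python3 -m crank '[{"offset":[0,0,-0.01],"spin":0},{"offset":[0,0,-0.023],"spin":0},{"offset":[0,0,-0.038],"spin":0},{"offset":[0,0,-0.053],"spin":0},{"offset":[0,0,-0.064],"spin":0},{"offset":[0,0,-0.07],"spin":0},{"offset":[0,0,-0.07],"spin":0},{"offset":[0,0,-0.07],"spin":0}]'
python3 - <<'E'
from h import *
for c in('top','side'):
    p=manip.camera(c);S=manip.read_state()['eef_pos']
    im=p['pixels'][:,:,::-1].copy()
    cv2.imwrite(f'pics/{c}6.png',cv2.resize(im[130:270,150:280],None,fx=3,fy=3))
cv2.imwrite('pics/both6.png',np.hstack([cv2.imread('pics/top6.png'),cv2.imread('pics/side6.png')]))
print(S)
E
```

```text
clock: 16.92
eef_pos: [449.5, -326.2, 163.5]
eef_rot: [3.141, -0.001, 1.695]
wrist_force: [0.3, -0.2, -1.9]
finger_gap: 55.0
clock: 17.58
eef_pos: [449.7, -326.1, 93.5]
eef_rot: [3.141, -0.001, 1.696]
wrist_force: [-0.0, 0.2, -0.5]
finger_gap: 54.8
[ 449.89192864 -326.35404719   94.20053804]
```

View pics/both6.png

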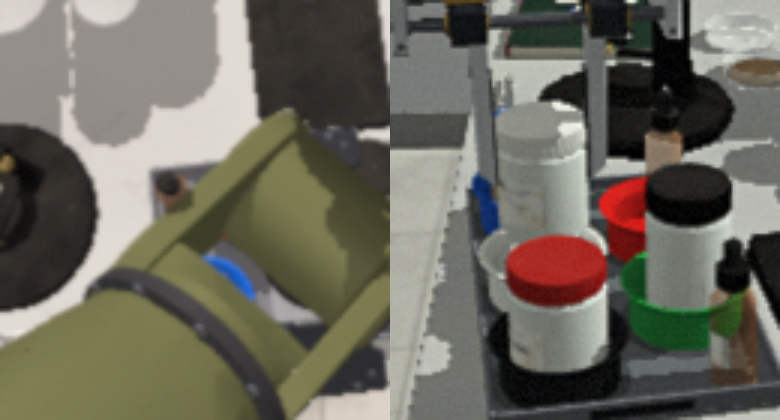

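The white jar (x 498–588, centre 543) is over the white seat (478–607, centre 543). I lower it 41.5 mm.

```bash
python3 -m crank '[{"offset":[0,0,-0.008],"spin":0},{"offset":[0,0,-0.016],"spin":0},{"offset":[0,0,-0.022],"spin":0},{"offset":[0,0,-0.028],"spin":0},{"offset":[0,0,-0.033],"spin":0},{"offset":[0,0,-0.037],"spin":0},{"offset":[0,0,-0.04],"spin":0},{"offset":[0,0,-0.0415],"spin":0}]'
```

```text
clock: 18.35
eef_pos: [449.8, -326.4, 52.4]
eef_rot: [3.141, 0.0, 1.696]
wrist_force: [-5.2, 0.6, 13.5]
finger_gap: 55.0
```

```bash
python3 -m crank '[{"offset":[0,0,0],"spin":0},{"offset":[0,0,0],"spin":0},{"offset":[0,0,0],"spin":0},{"offset":[0,0,0],"spin":0},{"offset":[0,0,0],"spin":0},{"offset":[0,0,0],"spin":0},{"offset":[0,0,0],"spin":0},{"offset":[0,0,0],"spin":0}]' 1; python3 -m crank '[{"offset":[0,0,0.01],"spin":0},{"offset":[0,0,0.03],"spin":0},{"offset":[0,0,0.055],"spin":0},{"offset":[0,0,0.08],"spin":0},{"offset":[0,0,0.1],"spin":0},{"offset":[0.004,-0.03,0.11],"spin":0},{"offset":[0.008,-0.06,0.11],"spin":0},{"offset":[0.012,-0.09,0.11],"spin":0}]';  python3 - <<'E'
from h import *
manip.camera('side');manip.camera('side')
print(manip.read_state()['eef_pos'])
E
```

```text
clock: 19.02
eef_pos: [449.8, -326.4, 52.4]
eef_rot: [3.141, 0.0, 1.696]
wrist_force: [-0.6, -0.4, -0.1]
finger_gap: 94.3
clock: 19.68
eef_pos: [462.3, -417.6, 164.6]
eef_rot: [3.139, 0.002, 1.696]
wrist_force: [0.3, -0.1, -0.1]
finger_gap: 94.2
[ 461.41763952 -419.45125828  162.7286082 ]
```

```bash
python3 -m crank '[{"offset":[0.001,-0.0035,0],"spin":0},{"offset":[0.001,-0.0035,-0.02],"spin":0},{"offset":[0.001,-0.0035,-0.04],"spin":0},{"offset":[0.001,-0.0035,-0.065],"spin":0},{"offset":[0.001,-0.0035,-0.09],"spin":0},{"offset":[0.001,-0.0035,-0.104],"spin":0},{"offset":[0.001,-0.0035,-0.11],"spin":0},{"offset":[0.001,-0.0035,-0.11],"spin":0}]'; python3 -m crank '[{"offset":[0,0,0],"spin":0},{"offset":[0,0,0],"spin":0},{"offset":[0,0,0],"spin":0},{"offset":[0,0,0],"spin":0},{"offset":[0,0,0],"spin":0},{"offset":[0,0,0],"spin":0},{"offset":[0,0,0],"spin":0},{"offset":[0,0,0],"spin":0}]' 0.2 25; python3 -m crank '[{"offset":[0,0,0.01],"spin":0},{"offset":[0,0,0.025],"spin":0},{"offset":[0,0,0.045],"spin":0},{"offset":[0,0,0.07],"spin":0},{"offset":[0,0,0.095],"spin":0},{"offset":[0,0,0.12],"spin":0},{"offset":[0,0,0.13],"spin":0},{"offset":[0,0,0.13],"spin":0}]'
```

```text
clock: 20.45
eef_pos: [462.2, -422.2, 52.0]
eef_rot: [-3.142, -0.0, 1.694]
wrist_force: [0.3, 0.3, 0.2]
finger_gap: 93.8
clock: 21.12
eef_pos: [462.2, -422.3, 52.3]
eef_rot: [3.142, -0.0, 1.694]
wrist_force: [-2.0, -0.2, 2.3]
finger_gap: 54.9
clock: 21.78
eef_pos: [462.9, -422.9, 185.1]
eef_rot: [3.139, 0.003, 1.694]
wrist_force: [0.1, -0.5, -1.0]
finger_gap: 54.8
```

```bash
python3 -m crank '[{"offset":[0.005,0.012,0],"spin":0},{"offset":[0.016,0.038,0],"spin":0},{"offset":[0.028,0.068,0],"spin":0},{"offset":[0.04,0.098,0],"spin":0},{"offset":[0.052,0.126,0],"spin":0},{"offset":[0.061,0.148,0],"spin":0},{"offset":[0.0641,0.1564,0],"spin":0},{"offset":[0.0641,0.1564,0],"spin":0}]'; python3 -m crank '[{"offset":[0,0,-0.01],"spin":0},{"offset":[0,0,-0.027],"spin":0},{"offset":[0,0,-0.047],"spin":0},{"offset":[0,0,-0.067],"spin":0},{"offset":[0,0,-0.083],"spin":0},{"offset":[0,0,-0.09],"spin":0},{"offset":[0,0,-0.09],"spin":0},{"offset":[0,0,-0.09],"spin":0}]'
python3 - <<'E'
from h import *
p=manip.camera('side');im=p['pixels'][:,:,::-1]
cv2.imwrite('pics/s7.png',cv2.resize(im[130:270,150:280],None,fx=3,fy=3))
print(manip.read_state()['eef_pos'],manip.read_state()['finger_gap'])
E
```

```text
clock: 22.45
eef_pos: [527.3, -264.1, 183.8]
eef_rot: [3.14, 0.002, 1.696]
wrist_force: [-0.1, -0.5, -1.2]
finger_gap: 55.0
clock: 23.12
eef_pos: [527.0, -264.7, 93.7]
eef_rot: [3.141, 0.002, 1.696]
wrist_force: [0.2, 0.4, 0.4]
finger_gap: 55.2
[ 527.39585353 -264.72977208   94.36395242] 55.04270620783005
```

View pics/s7.png

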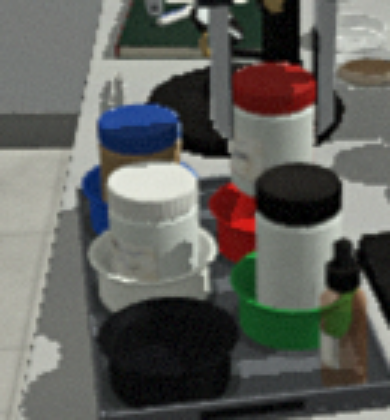

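The blue and white jars look seated, and the red jar (274,150) is above the red seat. It sits 1.8 mm off in y, so I correct that while lowering.

```bash
python3 -m crank '[{"offset":[0,-0.0018,-0.004],"spin":0},{"offset":[0,-0.0018,-0.012],"spin":0},{"offset":[0,-0.0018,-0.02],"spin":0},{"offset":[0,-0.0018,-0.027],"spin":0},{"offset":[0,-0.0018,-0.033],"spin":0},{"offset":[0,-0.0018,-0.037],"spin":0},{"offset":[0,-0.0018,-0.04],"spin":0},{"offset":[0,-0.0018,-0.0415],"spin":0}]'
```

```text
clock: 23.83
eef_pos: [527.2, -266.4, 52.4]
eef_rot: [3.14, 0.002, 1.696]
wrist_force: [-1.6, 0.0, 0.0]
finger_gap: 55.4
```

```bash
python3 -m crank '[{"offset":[0,0,-0.0005],"spin":0},{"offset":[0,0,-0.0005],"spin":0},{"offset":[0,0,-0.0005],"spin":0},{"offset":[0,0,-0.0005],"spin":0},{"offset":[0,0,-0.0005],"spin":0},{"offset":[0,0,-0.0005],"spin":0},{"offset":[0,0,-0.0005],"spin":0},{"offset":[0,0,-0.0005],"spin":0}]' 1; python3 -m crank '[{"offset":[0,0,0.01],"spin":0},{"offset":[0,0,0.03],"spin":0},{"offset":[0,0,0.06],"spin":0},{"offset":[0,0,0.09],"spin":0},{"offset":[0,0,0.11],"spin":0},{"offset":[0.004,-0.03,0.115],"spin":0},{"offset":[0.008,-0.06,0.115],"spin":0},{"offset":[0.012,-0.09,0.115],"spin":0}]';  python3 - <<'E'
from h import *
manip.camera('side');p=manip.camera('side')
cv2.imwrite('pics/s8.png',cv2.resize(p['pixels'][130:270,150:280,::-1],None,fx=3,fy=3))
print(manip.read_state()['eef_pos'])
E
```

```text
clock: 24.5
eef_pos: [527.2, -266.4, 51.9]
eef_rot: [3.14, 0.002, 1.696]
wrist_force: [0.1, -0.3, 0.7]
finger_gap: 94.0
clock: 25.17
eef_pos: [539.6, -357.5, 168.9]
eef_rot: [3.139, 0.004, 1.697]
wrist_force: [1.0, 0.2, -0.6]
finger_gap: 94.0
[ 538.7923557  -359.76873363  167.30587136]
```

View pics/s8.png

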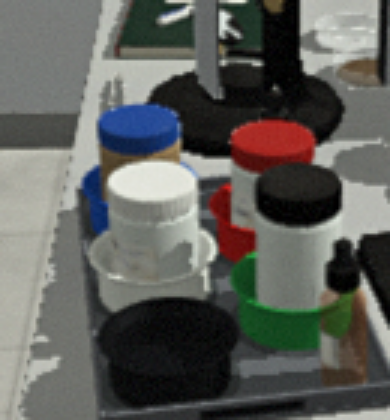

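The red jar is now in the red seat (272,170). I fetch the black jar from green.

```bash
python3 -m crank '[{"offset":[0.0007,-0.0037,0],"spin":0},{"offset":[0.0007,-0.0037,-0.015],"spin":0},{"offset":[0.0007,-0.0037,-0.04],"spin":0},{"offset":[0.0007,-0.0037,-0.065],"spin":0},{"offset":[0.0007,-0.0037,-0.09],"spin":0},{"offset":[0.0007,-0.0037,-0.106],"spin":0},{"offset":[0.0007,-0.0037,-0.113],"spin":0},{"offset":[0.0007,-0.0037,-0.113],"spin":0}]'; python3 -m crank '[{"offset":[0,0,0],"spin":0},{"offset":[0,0,0],"spin":0},{"offset":[0,0,0],"spin":0},{"offset":[0,0,0],"spin":0},{"offset":[0,0,0],"spin":0},{"offset":[0,0,0],"spin":0},{"offset":[0,0,0],"spin":0},{"offset":[0,0,0],"spin":0}]' 0.2 25; python3 -m crank '[{"offset":[0,0,0.01],"spin":0},{"offset":[0,0,0.025],"spin":0},{"offset":[0,0,0.045],"spin":0},{"offset":[0,0,0.065],"spin":0},{"offset":[0,0,0.085],"spin":0},{"offset":[0,0,0.105],"spin":0},{"offset":[0,0,0.115],"spin":0},{"offset":[0,0,0.115],"spin":0}]'
```

```text
clock: 25.93
eef_pos: [539.2, -362.6, 53.3]
eef_rot: [3.142, 0.001, 1.694]
wrist_force: [-0.9, -0.4, -0.6]
finger_gap: 93.9
clock: 26.6
eef_pos: [539.2, -362.7, 53.4]
eef_rot: [3.141, 0.001, 1.694]
wrist_force: [-0.4, -0.2, 1.8]
finger_gap: 50.7
clock: 27.27
eef_pos: [539.8, -363.2, 171.3]
eef_rot: [3.139, 0.004, 1.694]
wrist_force: [-0.7, 0.5, -1.7]
finger_gap: 51.1
```

To black (462.5, −423): dx −77.3, dy −59.8.

```bash
python3 -m crank '[{"offset":[-0.006,-0.005,0],"spin":0},{"offset":[-0.02,-0.016,0],"spin":0},{"offset":[-0.036,-0.028,0],"spin":0},{"offset":[-0.052,-0.041,0],"spin":0},{"offset":[-0.066,-0.052,0],"spin":0},{"offset":[-0.075,-0.058,0],"spin":0},{"offset":[-0.0773,-0.0598,0],"spin":0},{"offset":[-0.0773,-0.0598,0],"spin":0}]'; python3 -m crank '[{"offset":[0,0,-0.01],"spin":0},{"offset":[0,0,-0.025],"spin":0},{"offset":[0,0,-0.042],"spin":0},{"offset":[0,0,-0.058],"spin":0},{"offset":[0,0,-0.07],"spin":0},{"offset":[0,0,-0.075],"spin":0},{"offset":[0,0,-0.075],"spin":0},{"offset":[0,0,-0.075],"spin":0}]'
python3 - <<'E'
from h import *
p=manip.camera('side');im=p['pixels'][:,:,::-1]
cv2.imwrite('pics/s9.png',cv2.resize(im[130:270,150:280],None,fx=3,fy=3))
print(manip.read_state()['eef_pos'],manip.read_state()['finger_gap'])
E
```

```text
clock: 27.93
eef_pos: [462.0, -423.2, 170.7]
eef_rot: [3.139, 0.003, 1.692]
wrist_force: [0.2, -0.6, -1.7]
finger_gap: 50.7
clock: 28.6
eef_pos: [462.3, -423.1, 96.0]
eef_rot: [3.139, 0.004, 1.693]
wrist_force: [-0.3, -0.5, -1.6]
finger_gap: 51.1
[ 462.40588881 -423.31150497   96.44554258] 51.11922601033847
```

View pics/s9.png

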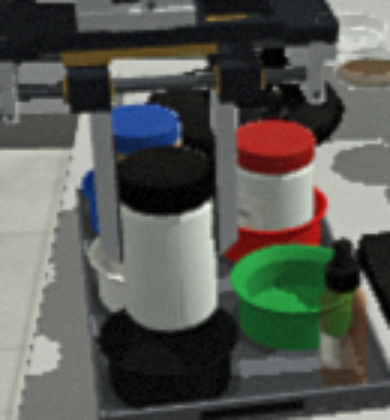

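The black jar (x 171) is over the black seat (168). I lower it.

```bash
python3 -m crank '[{"offset":[0,0,-0.005],"spin":0},{"offset":[0,0,-0.014],"spin":0},{"offset":[0,0,-0.022],"spin":0},{"offset":[0,0,-0.028],"spin":0},{"offset":[0,0,-0.034],"spin":0},{"offset":[0,0,-0.038],"spin":0},{"offset":[0,0,-0.041],"spin":0},{"offset":[0,0,-0.043],"spin":0}]'
```

```text
clock: 29.32
eef_pos: [462.4, -423.5, 53.3]
eef_rot: [3.138, 0.005, 1.693]
wrist_force: [-4.5, 2.2, 19.1]
finger_gap: 51.4
```

```bash
python3 -m crank '[{"offset":[0,0,0],"spin":0},{"offset":[0,0,0],"spin":0},{"offset":[0,0,0],"spin":0},{"offset":[0,0,0],"spin":0},{"offset":[0,0,0],"spin":0},{"offset":[0,0,0],"spin":0},{"offset":[0,0,0],"spin":0},{"offset":[0,0,0],"spin":0}]' 1; python3 -m crank '[{"offset":[0,0,0.01],"spin":0},{"offset":[0,0,0.03],"spin":0},{"offset":[0,0,0.06],"spin":0},{"offset":[0,0,0.09],"spin":0},{"offset":[0,0,0.12],"spin":0},{"offset":[0,0,0.14],"spin":0},{"offset":[-0.01,-0.01,0.15],"spin":0},{"offset":[-0.03,-0.01,0.15],"spin":0}]'; python3 -m crank '[{"offset":[-0.025,-0.01,0],"spin":-6},{"offset":[-0.05,-0.02,0],"spin":-12},{"offset":[-0.08,-0.03,0],"spin":-18},{"offset":[-0.11,-0.04,0],"spin":-24},{"offset":[-0.14,-0.05,0],"spin":-30},{"offset":[-0.17,-0.06,0],"spin":-36},{"offset":[-0.2,-0.07,0],"spin":-42},{"offset":[-0.22,-0.08,0],"spin":-46}]'; python3 -m crank '[{"offset":[0,0,0],"spin":0},{"offset":[0,0,0],"spin":0},{"offset":[0,0,0],"spin":0},{"offset":[0,0,0],"spin":0},{"offset":[0,0,0],"spin":0},{"offset":[0,0,0],"spin":0},{"offset":[0,0,0],"spin":0},{"offset":[0,0,0],"spin":0}]'
python3 - <<'E'
from h import *
for c in('top','side'):
    p=manip.camera(c);S=manip.read_state()['eef_pos']
    if c=='top':print(fitcarrier(p))
    for n in NAMES[:4]: print(n,[(np.round(d['location']).tolist(),round(d['conf'],2)) for d in manip.search_frame(p,n)][:2])
    cv2.imwrite(f'pics/{c}9.png',cv2.resize(p['pixels'][140:270,160:325,::-1] if c=='top' else p['pixels'][140:270,150:280,::-1],None,fx=2.6,fy=2.6))
cv2.imwrite('pics/both9.png',np.hstack([cv2.imread('pics/top9.png'),cv2.imread('pics/side9.png')]))
E
```

```text
clock: 29.98
eef_pos: [462.4, -423.5, 53.3]
eef_rot: [3.138, 0.005, 1.693]
wrist_force: [-1.1, 1.0, -0.5]
finger_gap: 93.3
clock: 30.65
eef_pos: [433.1, -434.9, 206.1]
eef_rot: [3.136, 0.008, 1.694]
wrist_force: [0.4, -1.4, -0.6]
finger_gap: 93.9
clock: 31.32
eef_pos: [209.9, -515.4, 206.0]
eef_rot: [3.137, 0.008, 0.884]
wrist_force: [0.2, -0.9, 0.3]
finger_gap: 94.2
clock: 31.98
eef_pos: [210.2, -515.2, 206.0]
eef_rot: [3.137, 0.008, 0.885]
wrist_force: [-0.3, 0.8, -0.2]
finger_gap: 94.2
(array([ 4.92687032e+02, -3.21033801e+02,  1.32664112e-01]), {'seat_blue': [438.1, -229.5], 'seat_white': [451.1, -326.6], 'seat_black': [464.0, -423.7], 'seat_red': [527.8, -266.9], 'seat_green': [540.8, -364.0]}, {'seat_blue': 3.4, 'seat_white': 4.8, 'seat_black': 2.7, 'seat_red': 3.3, 'seat_green': 1.6})
jar_red_mid [([527.0, -268.0, 89.0], 0.65)]
jar_blue_mid [([434.0, -228.0, 88.0], 0.59)]
jar_white_mid [([449.0, -326.0, 93.0], 0.72)]
jar_black_mid [([658.0, -475.0, 90.0], 0.84), ([464.0, -418.0, 108.0], 0.63)]
jar_red_mid [([525.0, -287.0, 71.0], 0.89)]
jar_blue_mid [([432.0, -248.0, 78.0], 0.88)]
jar_white_mid []
jar_black_mid [([665.0, -498.0, 62.0], 0.61)]
```

View pics/both9.png

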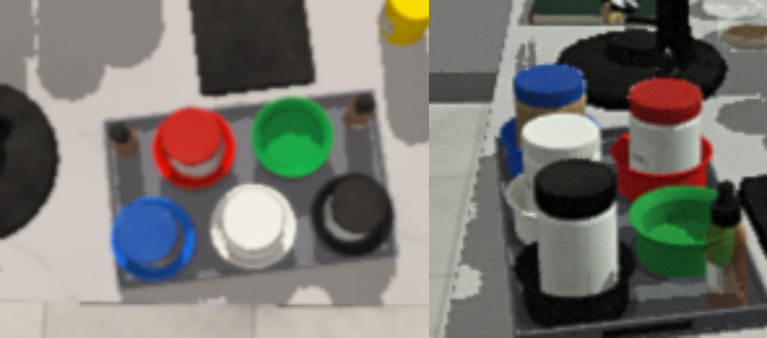

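All four jars stand upright in their own seats (top view: red (192,145), blue (150,235), white (253,220), black (355,212)). Green is empty and the arm is clear. I hand in.

```bash
python3 -c "
from cell import manip
print(manip.sign_off(), manip.read_state()['clock'])"
```

```text
the job is handed in; nothing more can be done
the job is handed in; nothing more can be done
```

I moved all four jars into the seats of their lid colours and handed the job in at about 32 s. `sign_off()` gives no verdict, so this rests on my own checks.

**Moves:** black jar to green to wait, then blue, white and red jars home, and last the black jar from green to black. Each jar was gripped at 25 N or less, carried clear of the others and released at floor height.

**Last checks:**
- **Pictures:** the final top and side views show every jar upright in its own seat, green empty, and the gripper open and well clear.
- **Positions:** the top-view detections, from the last picture, put the red, blue, white and black lids within about 1–6 mm of the fitted seat centres. Those detections are good to about 4 mm, so they support the 10 mm limit without proving it tightly.
- **Floor contact:** the wrist force showed contact when the blue, white and black jars went home. The red jar showed no clear contact, so it was released at its original seating height and looks seated in both views.

**Disagreements:**
- The side-camera carrier fit differed from the top fit by about 5 mm in y. I used the top fit shifted by 1 mm.
- In the last side picture the detector missed the white jar. For the black jar it found only the yellow look-alike, which I left untouched.

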